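# Set a rotary tool's speed lever to the third click and start it

### The job

The red speed lever on the grey power unit has been left at some speed: push it with a fingertip fully back to its off stop (the red mark), let it settle there, then push it forward, towards the green button, and count the clicks, stopping at the third click (the yellow mark) without ever running on to the fourth, and take the finger away. With the lever on the third click, press the green start button all the way in and let it come back out. Only push and press, gently: do not pinch the lever, lift or shove the unit, or disturb the other things on the bench.

Things in the scene. Friction and masses are not known exactly. Their poses are not given: they have to be found in the camera images.
- unit: grey bench power unit, loose on rubber feet, over 3 kg; 130 (x) x 240 (y) x 70 mm tall, top face flat at z = 70 mm; origin at the centre of its underside, x away from the robot, y to the left, along the lever's slot. At about 10 N or less sideways it stays put.
- lever_top (a point): centre of the top of the red speed lever: a block 26 (x) x 14 (y) x 22 mm tall whose top stands 25 mm above the unit's top face; it slides only along the unit's y, its off position at x = 12, y = -85 mm from the unit's origin
- lever (a joint): lever travel along the unit's +y in m: 0 = off, at a hard stop; clicks every 0.014, the third at 0.042, the last at 0.070. Starts on click 1 or 2 (rarely on the ridge between). Passing the ridge half-way between clicks takes 3 to 6 N; then the lever snaps ahead of the finger to the next click and the push fades. Left alone it rests within 1 mm of a click
- start_top (a point): centre of the top of the round green start button, 28 mm across, in a black collar 44 mm across; it lies at x = -5, y = 75, z = 92 mm from the unit's origin; collar 12 mm above the unit's top face
- start (a joint): how far the start button is pressed in m, straight down: 0 = out, 0.006 = fully in, spring return, fully in at about 5 N
- cradle: loose black rubber cradle 90 x 44 x 26 mm right of the unit (leave alone)
- handpiece: loose dark rotary handpiece, 23 mm thick, about 165 mm long, lying in the cradle; origin on its axis (leave alone)
- driver: loose red-handled screwdriver, 150 mm, lying on the robot's side of the unit (leave alone)
- jar: loose small brass-coloured jar, 44 mm across, 50 mm tall, left of the unit (leave alone)
- magnet: loose red and black bar, 110 x 26 x 18 mm, robot's side, left (leave alone)
- rule: loose steel rule 200 x 28 x 4 mm behind the unit (leave alone)
- tray: loose clear tray with brass bits, 75 x 55 x 20 mm, left of the unit (leave alone)

How it is judged (in metres and radians):
On the way, in this order (a step that is already met when the one before it is completed fails the run):
1. the lever is pushed fully back to off (within 4 mm of the stop) and settles (value of joint lever below 0.004 m), for 0.2 s.
2. the lever rests on the third click (within 4 mm) and the fingers are off it (value of joint lever between 0.038 and 0.046 m and velocity of joint lever between -0.01 and 0.01 m/s and contact force between the fingers and lever_c0 below 0.1 N and contact force between the fingers and lever_c1 below 0.1 N), for 0.3 s.
3. the start button is pressed all the way in (more than 4.5 mm) (value of joint start above 0.0045 m), for 0.05 s.
At the end, for the whole second after the job is handed in: The lever rests within 4 mm of the third click (0.042 m), the start button is back out (less than 1.5 mm in), and the unit stands flat and at rest within 20 mm of where it was (value of joint lever between 0.038 and 0.046 m and value of joint start below 0.0015 m and distance of unit from where it was at the start of the episode below 0.02 m and angle between unit's own z axis and vertical below 0.05 rad and linear speed of unit below 0.02 m/s); the robot touches nothing.
It fails at once if the lever is run on past the third click to the ridge of the fourth (beyond 48.5 mm) (value of joint lever above 0.0485 m).
It fails at once if the start button is pressed (over 3 mm) while the lever is not on the third click (value of joint start above 0.003 m and not (value of joint lever between 0.038 and 0.046 m)).
It fails at once if the lever is pinched (fingers press on both its y halves at once, over 2 N each) or forced (over 60 N) ((contact force between the fingers and lever_c0 above 2 N and contact force between the fingers and lever_c1 above 2 N) or contact force between the fingers and lever_c0 above 60 N or contact force between the fingers and lever_c1 above 60 N).
It fails at once if the unit is shoved more than 20 mm, tipped or lifted (distance of unit from where it was at the start of the episode above 0.02 m or angle between unit's own z axis and vertical above 0.1 rad).
It fails at once if a bystander is moved more than 30 mm or lifted (distance of any of cradle, handpiece, driver, jar, magnet, rule, tray from where it was at the start of the episode above 0.03 m).
It also fails if it takes over 72 s, if anything falls off the work surface, if the arm or the gripper's body presses on something with over 40 N, if the wrist force passes 120 N, or if a joint passes its speed limit or range.

### The arm

A 6-joint arm with a two-finger parallel gripper is mounted at the origin on the work surface. World frame = base frame: x ahead of the robot, y to its left, z up, the work surface at z = 0. Lengths are in m, angles in degrees, forces in N, time in s.
With the tool pointing down it reaches from about 0.375 to 0.975 m from the base axis. Payload 3.8 kg.
Tool frame: the origin (TCP) lies at the very end of the fingers, on their centre line; the grasp point (between the pads) lies 19 mm behind it (arm.tcp_to_grasp is the distance from the TCP to the grasp point, in m); z points along the fingers, y is the direction in which the jaws open and shut (so a half turn about z gives the same grasp; the last joint's range is limited). The gripper opens to 88 mm and grips with 3 to 60 N. Pads are 18 mm wide; open, the fingers measure 123 mm over their backs; the gripper's body (75 mm by 187 mm) begins 45 mm behind the grasp point.
Start: joints at [-2.114, 15.12, 91.902, -0, 72.978, -2.114], TCP at [0.675, -0, 0.239] pointing down, gripper open.
Joint ranges: [-150.88, 150.88], [-54.13, 125.18], [17.81, 147.31], [-75.09, 255.09], [0, 152.58], [-146.25, 146.25]. Speed limits (degrees/s): [147.25, 147.25, 180, 180, 180, 180].

### API

Orientations are given as a 3x3 rotation matrix whose columns are the frame's x, y, z axes.
In Python, from bench import get_obs, camera, get_calibration, finish_job, arm gives the robot as it stands.
- The arm moves only by the tool play_rows, never from a script. Its argument "moves" is one flat list of numbers, 7 for each row, row after row: the turn, a rotation vector about the tool's x, y, z in degrees, then the shift along the tool's x, y, z in mm, then the opening, from 0 (shut) to 1 (fully open). In form: [rx, ry, rz, x, y, z, jaw, rx, ry, rz, x, y, z, jaw, ...]. A call has 1 to 10 rows; each row is the pose to reach, as a shift and turn from the pose commanded when the call began, along the tool's axes at that moment; what a row does not reach only later rows make up. A row lasts 1/8 s, in which the tool goes at most 62.5 mm and 10.7 degrees, less where a joint would pass 70% of its speed; a pose out of reach is approached as far as the arm can. A call with a gripper value outside its range is refused whole. The fingers move at their own pace and stop on an object; "grip_force" is the grip in N (left out, the last holds). Time passes only in rows, so rows that repeat a pose let the fingers close. It gives the time, the measured TCP pose, the force and the opening at its end, in the units of the state.
- get_obs(): the state, without advancing time (a new reading comes with each control period).
- camera(name): name is "scene" or "side" or "wrist"; returns (picture, depth): 400x640x3 uint8, red, green, blue; 400x640 float32, m along the optical axis (not along the pixel's ray), 0 where there is no reading.
- get_calibration(name): a dict with "camera_matrix" (3x3 intrinsics, pixels), "k1" (the pictures are not rectified: a ray, as slopes to the right and down, at radius r is drawn at 1 + k1 r^2 times it, then the intrinsics apply), "cam_to_world" (4x4, takes a point from camera to world coordinates). Camera axes: x right, y up, looking along -z (the intrinsics and any distortion apply to the point x, -y, -z); pixel columns grow to the right and rows downward; lengths in m; the calibration is good to about 2 mm. A picture is of the moment at which its call begins: read the wrist's pose just before it. get_calibration takes no time and is no camera call; for the wrist camera it gives the pose at the moment of the call.
- finish_job(): hands the job in, once; it reports no verdict.
The state is a dict: "time_s": time; "q": joint angles; "qd": joint speeds; "joint_torque": joint torques, N m; "position": TCP position; "eef_rot": TCP orientation; "contact_force": force on the tool from outside, world axes, zero at the start; "ft_torque": the same for the moment, N m; "finger_gap": finger opening in m.
Only numpy, scipy, OpenCV 4.12 (cv2) and the standard library are available. Lean on these libraries where they do the work, as an engineer would, in place of code of your own. Each camera call takes 0.05 s, during which the arm holds its last target. There are 200 camera calls.

## Working session

There is one attempt and no reset: what is moved stays moved. The work goes in short steps, Python scripts to look and compute and a tool call to move; the robot and the scene stay as the last step left them, time stands still between calls to the robot, and variables do not carry over. Pictures are saved under pics/ and viewed, about 8 in all and at most 12, crops included, and the job is handed in when it is done.

Besides the shell and the picture viewer there is one more tool, called as name(argument=value, ...) on one line, values as JSON. play_rows: Moves the arm, as the interface text tells. Its arguments: {"type":"object","properties":{"moves":{"type":"array","items":{"type":"number"}},"grip_force":{"type":"number"}},"required":["moves"]}

```bash
mkdir -p pics; cat > h.py <<'E'
import numpy as np, cv2
from bench import get_obs, camera, get_calibration, finish_job, arm
def world(cal,u,v,d):
    K=np.array(cal["camera_matrix"]);k1=cal["k1"];T=np.array(cal["cam_to_world"])
    p=cv2.undistortPoints(np.array([[[u,v]]],float),K,np.array([k1,0,0,0.]))[0,0]
    return (T@np.array([p[0]*d,-p[1]*d,-d,1]))[:3]
def onplane(cal,u,v,z):
    a=world(cal,u,v,0.1);o=np.array(cal["cam_to_world"])[:3,3]
    return o+(a-o)*(z-o[2])/(a[2]-o[2])
E
python3 - <<'E'
from h import *
o=get_obs();print(o["time_s"],o["position"],o["eef_rot"],o["contact_force"])
for n in("scene","wrist"):
    c=get_calibration(n);p,d=camera(n);cv2.imwrite(f"pics/{n}0.png",p[:,:,::-1]);np.savez(f"{n}0.npz",d=d,**{k:c[k] for k in("camera_matrix","k1","cam_to_world")})
    print(n,c)
E
```

```text
0.0 [6.74281071e-01 2.50541717e-05 2.37384330e-01] [[-1.01549970e-05  9.99997487e-01 -2.24199621e-03]
 [ 9.99999997e-01  1.03306099e-05  7.83172585e-05]
 [ 7.83402229e-05 -2.24199541e-03 -9.99997484e-01]] [-0.44081322  0.1226293  -0.20824197]
scene {'camera_matrix': array([[514.30008422,   0.        , 321.14839717],
       [  0.        , 514.30008422, 205.64549342],
       [  0.        ,   0.        ,   1.        ]]), 'k1': -0.07564687091244869, 'cam_to_world': array([[-0.89028908, -0.33028517,  0.31352363,  0.86041306],
       [ 0.455055  , -0.67184828,  0.58441837,  0.6150479 ],
       [ 0.01761559,  0.66297179,  0.7484371 ,  0.83016193],
       [ 0.        ,  0.        ,  0.        ,  1.        ]])}
wrist {'camera_matrix': array([[309.0274106 ,   0.        , 318.78922475],
       [  0.        , 309.0274106 , 195.44065663],
       [  0.        ,   0.        ,   1.        ]]), 'k1': -0.04320483923541302, 'cam_to_world': array([[ 9.99997666e-01, -2.84118283e-04,  2.14200136e-03,
         6.75772444e-01],
       [-2.94018550e-04,  9.64205263e-01,  2.65156791e-01,
         6.83024631e-02],
       [-2.14066488e-03, -2.65156801e-01,  9.64202929e-01,
         3.83060911e-01],
       [ 0.00000000e+00,  0.00000000e+00,  0.00000000e+00,
         1.00000000e+00]])}
```

View pics/scene0.png

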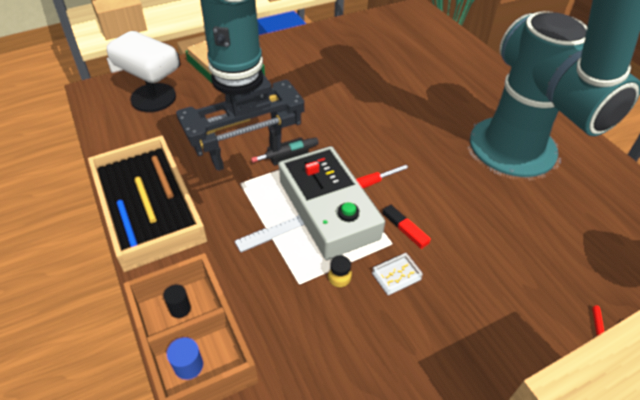

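View pics/wrist0.png

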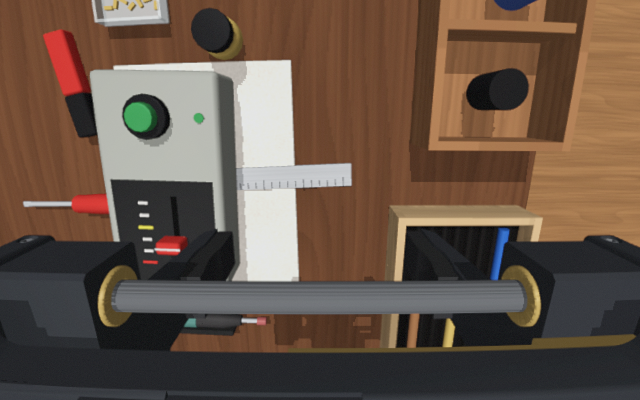

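The wrist view shows the unit with the button at about (139,117) and the lever at about (172,243). The top far edge runs from (92,72) to (218,73).

```bash
python3 - <<'E'
from h import *
for n,pts in(("wrist",dict(btn=(139,117,.092),lev=(173,242,.095),TL=(92,72,.07),TR=(219,73,.07),led=(199,118,.07),pTL=(112,180,.07),pTR=(213,183,.07))),("scene",dict(btn=(348,210,.092),lev=(313,167,.095)))):
    z=np.load(n+"0.npz");d=z["d"]
    for k,(u,v,h) in pts.items(): print(n,k,onplane(z,u,v,h).round(4),world(z,u,v,d[v,u]).round(4))
p=cv2.imread("pics/wrist0.png");cv2.imwrite("pics/c.png",cv2.resize(p[50:320,70:260],None,fx=3,fy=2.2*1,interpolation=2) if 0 else cv2.resize(p[60:290,80:250],None,fx=2.6,fy=2.6,interpolation=2))
E
```

```text
wrist btn [0.508  0.0639 0.092 ] [0.5079 0.0639 0.0919]
wrist lev [ 0.5262 -0.0603  0.095 ] [ 0.5242 -0.062   0.0911]
wrist TL [0.4537 0.1072 0.07  ] [0.4522 0.1074 0.068 ]
wrist TR [0.5795 0.1038 0.07  ] [0.5726 0.1064 0.0475]
wrist led [0.5562 0.0619 0.07  ] [0.5572 0.0619 0.0726]
wrist pTL [ 0.4561 -0.0009  0.07  ] [ 0.4557 -0.001   0.0695]
wrist pTR [ 0.5645 -0.0043  0.07  ] [ 0.5645 -0.0044  0.0699]
scene btn [0.5103 0.0711 0.092 ] [0.5102 0.071  0.0918]
scene lev [ 0.5193 -0.0604  0.095 ] [ 0.5179 -0.0633  0.0918]
```

View pics/c.png

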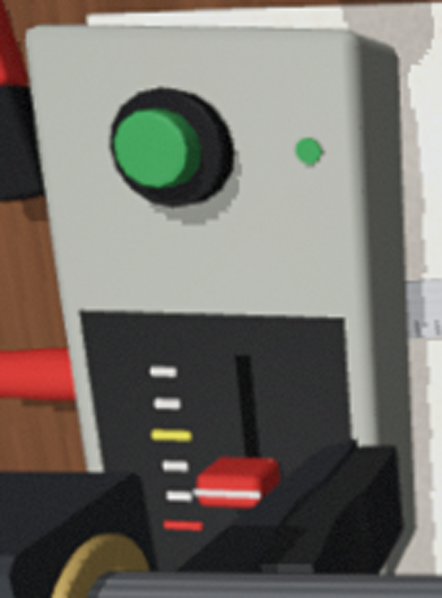

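Lever pointer line sits at about (227,493) in the crop, by click 1; unit yaw is about −1.8°. I'll move over it for a closer look with the jaws shut.

play_rows(moves=[0,0,1.8,-30,-40,0,0,0,0,1.8,-60,-80,0,0,0,0,1.8,-90,-120,0,0,0,0,1.8,-110,-150,0,0,0,0,1.8,-110,-150,0,0,0,0,1.8,-110,-150,0,0,0,0,1.8,-110,-150,0,0])

```text
time_s: 0.98
position: [0.5258, -0.1095, 0.2386]
eef_rot: [[0.031, 1.0, 0.0], [1.0, -0.031, 0.0], [0.0, 0.0, -1.0]]
contact_force: [-0.0, 0.1, -0.3]
finger_gap: 0.0204
```

```bash
cat > look.py <<'E'
import sys
from h import *
n,cam=sys.argv[1:3]
o=get_obs();print(o["time_s"],o["position"],o["contact_force"],o["finger_gap"])
c=get_calibration(cam);p,d=camera(cam);cv2.imwrite(f"pics/{n}.png",p[:,:,::-1]);np.savez(f"{n}.npz",d=d,**{k:c[k] for k in("camera_matrix","k1","cam_to_world")})
E
python3 look.py w1 wrist
```

```text
0.975 [ 0.52581838 -0.10945945  0.23864489] [-0.00066761  0.05290448 -0.34317597] 0.02039413268340916
```

View pics/w1.png

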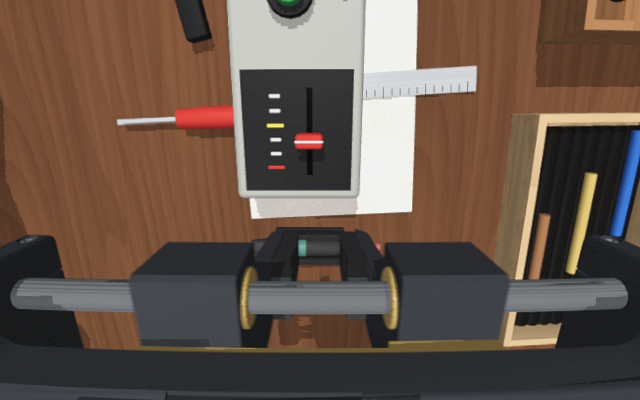

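Clear view: the lever pointer is at (309,142), the red mark at (277,167), yellow at (275,125), and the unit's near top edge is at v≈193.

```bash
python3 - <<'E'
from h import *
z=np.load("w1.npz");d=z["d"]
for k,(u,v,h) in dict(lev=(309,142,.095),off=(277,167,.07),c1=(276,153.5,.07),c2=(276,139.5,.07),yel=(275,125,.07),c5=(274,96,.07),pTL=(240,70,.07),pTR=(353,70,.07),pBL=(246,190,.07),pBR=(351,189,.07),slotT=(309.5,88,.07),slotB=(309.5,175,.07)).items(): print(k,onplane(z,u,v,h).round(4),world(z,u,v,d[int(v),int(u)]).round(4))
E
```

```text
lev [ 0.5191 -0.069   0.095 ] [ 0.5191 -0.069   0.0949]
off [ 0.4843 -0.0959  0.07  ] [ 0.4845 -0.0957  0.0711]
c1 [ 0.4842 -0.0819  0.07  ] [ 0.4844 -0.0818  0.0709]
c2 [ 0.4852 -0.0678  0.07  ] [ 0.4853 -0.0677  0.0712]
yel [ 0.4851 -0.0535  0.07  ] [ 0.4852 -0.0535  0.0708]
c5 [ 0.4859 -0.0258  0.07  ] [ 0.4858 -0.0258  0.0691]
pTL [ 0.4549 -0.0007  0.07  ] [ 0.4547 -0.0006  0.0691]
pTR [ 0.5629 -0.0043  0.07  ] [ 0.5629 -0.0044  0.0705]
pBL [ 0.4501 -0.1193  0.07  ] [ 0.4503 -0.119   0.0711]
pBR [ 0.5604 -0.1216  0.07  ] [ 0.5604 -0.1216  0.0698]
slotT [ 0.5208 -0.0195  0.07  ] [ 0.5208 -0.0196  0.0702]
slotB [ 0.5175 -0.1053  0.07  ] [ 0.5175 -0.1053  0.07  ]
```

The lever is on click 2 (y≈−0.069, travel ≈28 mm); off is at y≈−0.097. I'll go down on the +y side.

play_rows(moves=[0,0,0,40,-4,0,0,0,0,0,75,-8,20,0,0,0,0,75,-8,60,0,0,0,0,75,-8,100,0,0,0,0,75,-8,130,0,0,0,0,75,-8,145,0,0,0,0,75,-8,152,0,0,0,0,75,-8,157,0,0,0,0,75,-8,157,0,0,0,0,75,-8,157,0], grip_force=20)

```text
time_s: 2.28
position: [0.5201, -0.0349, 0.0826]
eef_rot: [[0.031, 1.0, 0.002], [1.0, -0.031, -0.0], [-0.0, 0.002, -1.0]]
contact_force: [0.8, -0.0, 0.7]
finger_gap: 0.0004
```

play_rows(moves=[0,0,0,-7,0,0,0,0,0,0,-12,0,0,0,0,0,0,-16,0,0,0,0,0,0,-20,0,0,0,0,0,0,-24,0,0,0,0,0,0,-28,0,0,0,0,0,0,-32,0,0,0,0,0,0,-36,0,0,0,0,0,0,-38,0,0,0,0,0,0,-38,0,0,0])

```text
time_s: 3.52
position: [0.5181, -0.0734, 0.0817]
eef_rot: [[0.031, 1.0, -0.0], [1.0, -0.031, -0.001], [-0.001, -0.0, -1.0]]
contact_force: [0.3, 0.5, 0.1]
finger_gap: 0.0009
```

play_rows(moves=[0,0,0,-2,0,0,0,0,0,0,-4,0,0,0,0,0,0,-5,0,0,0,0,0,0,-6,0,0,0,0,0,0,-7,0,0,0,0,0,0,-7,0,0,0,0,0,0,-7,0,0,0])

```text
time_s: 4.4
position: [0.5179, -0.0794, 0.0817]
eef_rot: [[0.031, 1.0, -0.0], [1.0, -0.031, 0.0], [0.0, -0.0, -1.0]]
contact_force: [0.0, 3.5, 0.5]
finger_gap: 0.0003
```

```bash
python3 look.py s1 side; python3 -c "
import cv2;p=cv2.imread('pics/s1.png');cv2.imwrite('pics/s1.png',p)"
```

```text
4.4 [ 0.5179329  -0.07942763  0.08170479] [2.96731162e-03 3.45460587e+00 5.15816738e-01] 0.0003083242497593405
```

View pics/s1.png

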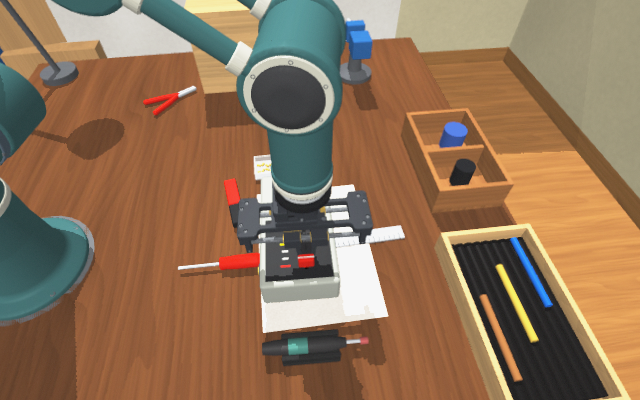

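The side view shows the lever ahead of the finger near the red mark; force is 3.5 N, so I'll push on a little to confirm the stop.

play_rows(moves=[0,0,0,-1,0,0,0,0,0,0,-1,0,0,0,0,0,0,-1,0,0,0])

```text
time_s: 4.82
position: [0.5179, -0.0795, 0.0817]
eef_rot: [[0.032, 0.999, -0.0], [0.999, -0.032, 0.002], [0.002, -0.0, -1.0]]
contact_force: [0.3, 6.6, 0.8]
finger_gap: 0.0005
```

Position held while force rose to 6.6 N, so this is the hard stop. I'll back off, lift, cross over and look.

play_rows(moves=[0,0,0,6,0,0,0,0,0,0,10,0,-10,0,0,0,0,10,0,-40,0,0,0,0,10,0,-80,0,0,0,0,-10,0,-120,0,0,0,0,-45,0,-120,0,0,0,0,-45,0,-120,0,0,0,0,-45,0,-120,0])

```text
time_s: 5.82
position: [0.5161, -0.1254, 0.2016]
eef_rot: [[0.032, 0.999, -0.001], [0.999, -0.032, 0.0], [0.0, -0.001, -1.0]]
contact_force: [-0.2, -0.2, -1.4]
finger_gap: 0.0008
```

```bash
python3 look.py w2 wrist; python3 -c "
import cv2;p=cv2.imread('pics/w2.png');cv2.imwrite('pics/w2c.png',cv2.resize(p[20:240,200:420],None,fx=2.5,fy=2.5,interpolation=2))"
```

```text
5.825 [ 0.51610857 -0.12541357  0.2015587 ] [-0.15797533 -0.15133824 -1.40809282] 0.0008205227128567545
```

View pics/w2c.png

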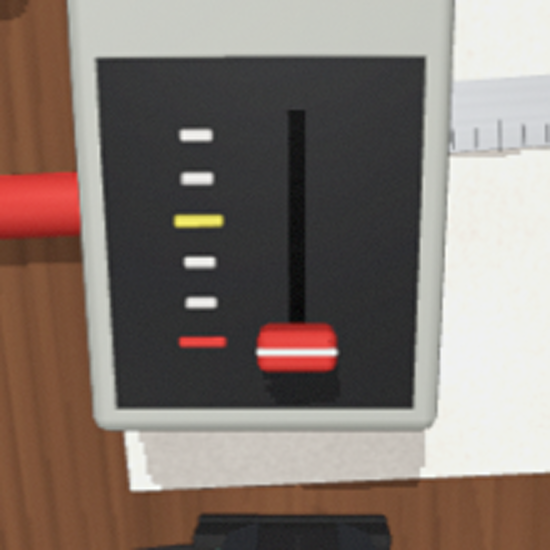

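The lever is on the red mark (pointer at crop (297,352), i.e. pixel (318.8,160.8)).

```bash
python3 - <<'E'
from h import *
z=np.load("w2.npz")
for k,(x,y,h) in dict(lev=(297,352,.095),off=(202,342,.07),yel=(198,221,.07)).items(): print(k,onplane(z,200+x/2.5,20+y/2.5,h).round(4))
E
```

```text
lev [ 0.5181 -0.0969  0.095 ]
off [ 0.4838 -0.0961  0.07  ]
yel [ 0.4851 -0.054   0.07  ]
```

play_rows(moves=[0,0,0,0,1,40,0,0,0,0,0,1,80,0,0,0,0,0,1,105,0,0,0,0,0,1,115,0,0,0,0,0,1,119,0,0,0,0,2,1,119,0,0,0,0,2,1,119,0])

```text
time_s: 6.75
position: [0.5185, -0.1238, 0.0839]
eef_rot: [[0.031, 1.0, 0.002], [1.0, -0.031, -0.001], [-0.001, 0.002, -1.0]]
contact_force: [0.1, 0.2, -0.2]
finger_gap: 0.0006
```

play_rows(moves=[0,0,0,3,0,0,0,0,0,0,6,0,0,0,0,0,0,9,0,0,0,0,0,0,11,0,0,0,0,0,0,12,0,0,0,0,0,0,12,0,0,0])

```text
time_s: 7.5
position: [0.518, -0.1123, 0.0829]
eef_rot: [[0.031, 1.0, 0.0], [1.0, -0.031, -0.001], [-0.001, 0.0, -1.0]]
contact_force: [-1.4, -4.6, 0.9]
finger_gap: 0.0008
```

play_rows(moves=[0,0,0,1,0,0,0,0,0,0,2,0,0,0,0,0,0,2,0,0,0])

```text
time_s: 7.88
position: [0.5181, -0.1103, 0.0828]
eef_rot: [[0.031, 1.0, 0.0], [1.0, -0.031, -0.001], [-0.001, 0.0, -1.0]]
contact_force: [-0.8, -4.6, 2.0]
finger_gap: 0.0004
```

play_rows(moves=[0,0,0,1,0,0,0,0,0,0,2,0,0,0,0,0,0,2,0,0,0])

```text
time_s: 8.25
position: [0.518, -0.107, 0.0825]
eef_rot: [[0.032, 0.999, -0.0], [0.999, -0.032, 0.001], [0.001, -0.0, -1.0]]
contact_force: [0.6, 0.2, 0.4]
finger_gap: 0.0006
```

First click: the force faded near −0.107. Next ridge is expected at about −0.093.

play_rows(moves=[0,0,0,3,0,0,0,0,0,0,6,0,0,0,0,0,0,8,0,0,0,0,0,0,10,0,0,0,0,0,0,11,0,0,0,0,0,0,11,0,0,0])

```text
time_s: 9.0
position: [0.5183, -0.0973, 0.0826]
eef_rot: [[0.031, 1.0, -0.0], [1.0, -0.031, -0.001], [-0.001, -0.0, -1.0]]
contact_force: [-0.3, -5.1, -1.6]
finger_gap: 0.0006
```

play_rows(moves=[0,0,0,1,0,0,0,0,0,0,2,0,0,0,0,0,0,2,0,0,0])

```text
time_s: 9.38
position: [0.5183, -0.0949, 0.0826]
eef_rot: [[0.032, 0.999, -0.0], [0.999, -0.032, 0.0], [0.0, -0.0, -1.0]]
contact_force: [-0.5, -4.4, -2.4]
finger_gap: 0.0009
```

play_rows(moves=[0,0,0,1,0,0,0,0,0,0,1.5,0,0,0,0,0,0,1.5,0,0,0])

```text
time_s: 9.75
position: [0.5188, -0.0927, 0.083]
eef_rot: [[0.031, 1.0, 0.001], [1.0, -0.031, 0.001], [0.001, 0.001, -1.0]]
contact_force: [0.1, 0.4, 0.1]
finger_gap: 0.0008
```

Second click: the force faded at about −0.093. Third ridge is expected at about −0.079.

play_rows(moves=[0,0,0,3,0,0,0,0,0,0,6,0,0,0,0,0,0,8,0,0,0,0,0,0,10,0,0,0,0,0,0,11,0,0,0,0,0,0,11,0,0,0])

```text
time_s: 10.5
position: [0.5189, -0.0829, 0.0828]
eef_rot: [[0.031, 1.0, 0.0], [1.0, -0.031, -0.001], [-0.001, 0.0, -1.0]]
contact_force: [-0.6, -5.2, -0.1]
finger_gap: 0.0005
```

play_rows(moves=[0,0,0,1,0,0,0,0,0,0,1.5,0,0,0,0,0,0,1.5,0,0,0])

```text
time_s: 10.88
position: [0.519, -0.0808, 0.0828]
eef_rot: [[0.032, 1.0, 0.0], [1.0, -0.032, 0.0], [0.0, 0.0, -1.0]]
contact_force: [-0.4, -2.9, 0.2]
finger_gap: 0.0004
```

play_rows(moves=[0,0,0,1,0,0,0,0,0,0,1.5,0,0,0,0,0,0,1.5,0,0,0])

```text
time_s: 11.25
position: [0.5188, -0.0787, 0.0825]
eef_rot: [[0.031, 1.0, -0.0], [1.0, -0.031, 0.001], [0.001, -0.0, -1.0]]
contact_force: [0.1, 0.7, -0.4]
finger_gap: 0.0005
```

Third click; I'll back off, lift and look from the −y side.

play_rows(moves=[0,0,0,-6,0,0,0,0,0,0,-20,0,0,0,0,0,0,-25,0,-30,0,0,0,0,-35,0,-70,0,0,0,0,-45,0,-115,0,0,0,0,-45,0,-118,0,0,0,0,-45,0,-118,0,0,0,0,-45,0,-118,0])

```text
time_s: 12.25
position: [0.5163, -0.124, 0.1988]
eef_rot: [[0.032, 0.999, -0.003], [1.0, -0.032, 0.001], [0.001, -0.003, -1.0]]
contact_force: [-0.2, 0.3, -0.1]
finger_gap: 0.0003
```

```bash
python3 look.py w3 wrist; python3 -c "
import cv2;p=cv2.imread('pics/w3.png');cv2.imwrite('pics/w3c.png',cv2.resize(p[0:240,190:430],None,fx=2.5,fy=2.5,interpolation=2))"
```

```text
12.25 [ 0.51627192 -0.12402194  0.19876084] [-0.23452439  0.27342301 -0.14761824] 0.0002587185278753506
```

View pics/w3c.png

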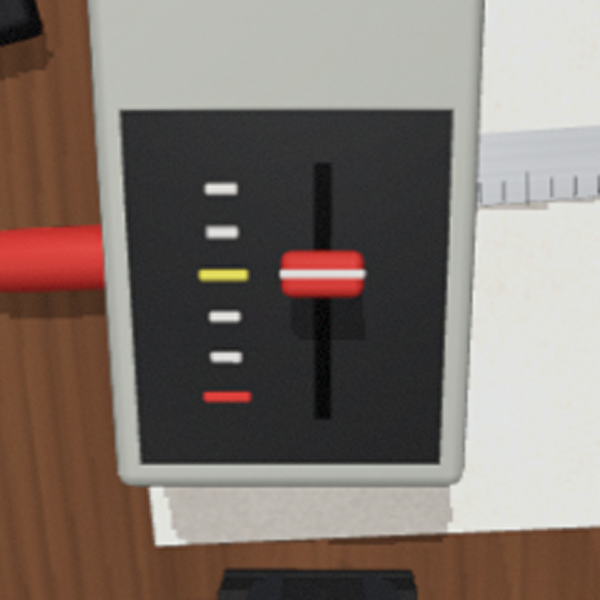

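The pointer at crop (322,273) is level with the yellow mark at (223,274). Now the button.

play_rows(moves=[0,0,0,45,-4,0,0,0,0,0,90,-8,0,0,0,0,0,140,-12,0,0,0,0,0,187,-15,0,0,0,0,0,187,-15,40,0,0,0,0,187,-15,75,0,0,0,0,187,-15,95,0,0,0,0,187,-15,102,0,0,0,0,187,-15,102,0,0,0,0,187,-15,102,0])

```text
time_s: 13.55
position: [0.5092, 0.0631, 0.0996]
eef_rot: [[0.031, 1.0, 0.002], [1.0, -0.031, 0.0], [0.0, 0.002, -1.0]]
contact_force: [-0.6, -0.7, 0.7]
finger_gap: 0.0004
```

play_rows(moves=[0,0,0,0,0,2,0,0,0,0,0,0,4,0,0,0,0,0,0,6,0,0,0,0,0,0,6,0])

```text
time_s: 14.05
position: [0.5082, 0.0631, 0.0925]
eef_rot: [[0.031, 1.0, -0.0], [1.0, -0.031, -0.0], [-0.0, -0.0, -1.0]]
contact_force: [-0.1, -0.9, -0.5]
finger_gap: 0.0
```

play_rows(moves=[0,0,0,0,0,2,0,0,0,0,0,0,4,0,0,0,0,0,0,5,0,0,0,0,0,0,6,0,0,0,0,0,0,6,0])

```text
time_s: 14.68
position: [0.5084, 0.0631, 0.0868]
eef_rot: [[0.031, 1.0, -0.0], [1.0, -0.031, -0.0], [-0.0, -0.0, -1.0]]
contact_force: [-1.2, 0.2, 5.0]
finger_gap: 0.0004
```

play_rows(moves=[0,0,0,0,0,1,0,0,0,0,0,0,1.5,0,0,0,0,0,0,1.5,0])

```text
time_s: 15.05
position: [0.5085, 0.0631, 0.0863]
eef_rot: [[0.031, 1.0, -0.0], [1.0, -0.031, -0.0], [-0.0, -0.0, -1.0]]
contact_force: [-5.8, -0.8, 10.5]
finger_gap: 0.0005
```

The button is on its stop (z 0.0863, 10.5 N). I'll lift off and check.

play_rows(moves=[0,0,0,0,0,-5,0,0,0,0,0,0,-20,0,0,0,0,0,0,-60,0,0,0,0,-40,0,-110,0,0,0,0,-90,0,-130,0,0,0,0,-135,0,-150,0,0,0,0,-135,0,-150,0,0,0,0,-135,0,-150,0,0,0,0,-135,0,-150,0])

```text
time_s: 16.18
position: [0.5036, -0.0706, 0.2341]
eef_rot: [[0.03, 1.0, -0.002], [1.0, -0.03, 0.001], [0.001, -0.002, -1.0]]
contact_force: [-0.8, 0.3, -0.2]
finger_gap: 0.0005
```

```bash
python3 look.py w4 wrist
```

```text
16.175 [ 0.50355407 -0.07064948  0.23412973] [-0.83870118  0.2714303  -0.18050945] 0.0005459937816585335
```

View pics/w4.png

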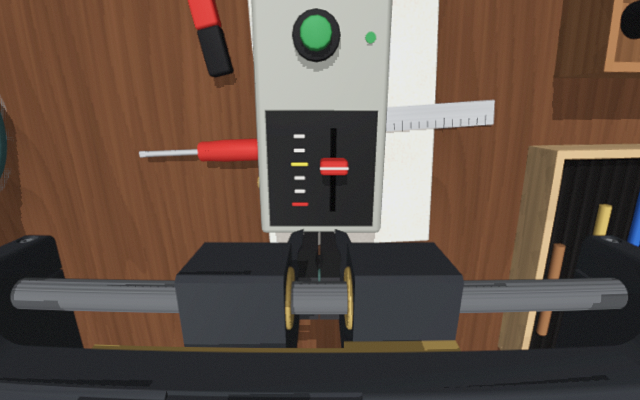

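The lever is by the yellow mark (pointer (334,168), mark (299,164), with parallax between them). The button is at (316,32). A quick number check, then I'll hand in.

```bash
python3 - <<'E'
from h import *
z=np.load("w4.npz")
print(onplane(z,334,168,.095),onplane(z,299,164,.07),world(z,316,32,z["d"][32,316]))
finish_job()
E
```

```text
[ 0.51916118 -0.05445715  0.095     ] [ 0.4848923  -0.05384874  0.07      ] [0.50615543 0.06299372 0.09253562]
the job is handed in; nothing more can be done
```

The job is done and handed in at about 16 s of the 72 s allowed. No verdict is reported, so these are my own checks.

- **Lever to off:** it started on click 2. I pushed it back until the finger stopped moving and the force rose from 3.5 to 6.6 N. The next picture showed it on the red mark.
- **Third click:** I pushed it forward through three ridges, feeling the force fade each time near the expected spot, then took the finger away. Pictures before and after the button press show the pointer on the yellow mark. The last one measures y = −0.0545 m against −0.0969 m at off, so about 42 mm of travel.
- **Start button:** I pressed it until it stopped, about 6 mm in. The peak reading was 10.5 N down with 5.8 N sideways, which is more than the roughly 5 N it needs but within the limits. It came back out; its top now measures z = 0.0925 m.
- **Unit and bench:** the yellow mark measures within 0.5 mm of where it was at the start, so the unit did not move. The screwdriver, magnet bar and rule look undisturbed. The jar, tray and handpiece were not clearly in the last view, but I worked only above the unit. The arm ended clear of everything.

No check failed. The one disagreement was an early one: the two cameras put the button 7 mm apart in y. I used the wrist camera, and the press confirmed it.

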